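# Shut down the warming plate: lids off with the lifter, pots out to cool

## Robot

A 6-joint arm with a two-finger parallel gripper is mounted at the origin on a cart in front of the work surface, level with it; the furniture and walls round the work are solid. World frame = base frame: x ahead of the robot, y to its left, z up, the work surface at z = 0. Lengths are in m, angles in degrees, forces in N, time in s.
With the tool pointing down it reaches from about 0.35 to 0.875 m from the base axis. Payload 4.2 kg.
Tool frame: the origin (TCP) lies between the finger pads; the fingertips stand 22 mm ahead of it and the grasp point (between the pads) lies 3 mm ahead of it (env.finger_overhang is the distance from the TCP to the fingertips, in m); z points along the fingers, y is the line along which they close (so a half turn about z gives the same grasp; the last joint's range is limited). The gripper opens to 87 mm and grips with 3 to 60 N. Pads are 19 mm wide; open, the fingers measure 117 mm over their backs; the gripper's body (75 mm by 190 mm) begins 51 mm behind the grasp point.
Start: joints at [78.186, 22.042, 0.453, 0, -68.411, -14.817], TCP at [0.28, 0.559, 0.245] pointing down, gripper open.
Joint ranges: [-179.83, 179.83], [-69.29, 118.12], [-61.27, 80.66], [-181.25, 117.63], [-171.15, -9.14], [-177.46, 177.46]. Speed limits (degrees/s): [159.86, 159.86, 180, 180, 180, 180].

## Interface

Orientations are given as [roll, pitch, yaw] about the fixed x, y, z axes, in that order (R = Rz(yaw) Ry(pitch) Rx(roll)).
In Python, from workcell import env, eyes gives the robot as it stands (env), with the cameras (eyes). Calls block until the motion is done:
- env.goto(position, orientation): joint-space move of the TCP to a pose.
- env.move_straight(position, rotation=None, rate=0.15, force_limit=None): straight line of the TCP; rotation=None keeps the orientation; rate is the mean speed in m/s. With force_limit (N) it stops when the force on the tool has changed by that much, and returns True; else False.
- env.set_joints(angles): joint-space move.
- env.gripper_to(opening, grasp_force=None): opening from 0.0 (shut) to 1.0 (fully open); grasp_force is the grip in N (None keeps the last); returns when the fingers have stopped.
- env.dwell(seconds).
- env.inverse_kinematics(position, orientation): joint angles nearest the present ones, or None.
- env.read_state(): the state.
- eyes.grab_frame(name): name is "side" or "top" or "wrist"; returns a dict with "image" (480x640x3 uint8, blue, green, red), "fx", "fy", "cx", "cy" (pixels), "position" and "orientation" of the camera in the world. Camera axes: x right, y up, looking along -z (the intrinsics and any distortion apply to the point x, -y, -z); pixel columns grow to the right and rows downward; lengths in m; the calibration is good to about 2 mm. A picture is of the moment at which its call begins. There is no depth.
A pose or a line that the arm cannot do raises env.Unreachable and nothing moves.
- env.close_job(): hands the job in; it is judged then, once.
The state is a dict: "clock": time; "joint_positions": joint angles; "qvel": joint speeds; "joint_torque": joint torques, N m; "position": TCP position; "tool_rot": TCP orientation; "force": force on the tool from outside, world axes, zero at the start; "wrist_torque": the same for the moment, N m; "opening": opening from 0.0 (shut) to 1.0 (fully open); "finger_force": force on a finger pad.
Only numpy, scipy, OpenCV 4.12 (cv2) and the standard library are available. Lean on these libraries where they do the work, as an engineer would, in place of code of your own. Each camera call takes 0.05 s, during which the arm holds its last target. There are 200 camera calls.

## Task

Shut down the warming plate: first push its switch over to off, then use the lid lifter to take every lid off its pot by the loop (some pots may stand open already) and lay it flat on the plywood lid board while the pots stay on the plate; the lids are hot, so keep the fingers off them. When all lids are off, hang the lifter back in its rest, then move each pot, which has a wooden handle, onto the wooden cooling tray and leave it standing upright there. Leave the tape roll, rubber bowl and jar where they are.

Things in the scene. Friction and masses are not known exactly. Their poses are not given: they have to be found in the camera images.
- warmer: fixed warming plate, left or right on the table (cooling tray on the other side): grey case 115 (x) x 350 mm, y from -145 to +205, with the switch at its +y end. Steel deck y -142 to +142, top 30 mm above the origin, with a 5 mm thick spill rim standing 6 mm above it. Pots stand on it near y = -95, 0, +95. Origin at table level under the deck's centre
- switch (a joint): toggle switch: about 0 = on (lever leans to -x of the warmer, toward the robot), 1.0 rad = off (leans to +x). Stays where it is left; a light push moves it. Lever 50 mm long with a black ball of radius 13 mm; its pivot (axis along y) is 20 mm in x, 172 in y, 46 in z from the warmer's origin
- switch_tip (a point): centre of the ball at the end of the switch lever
- cooling_tray: fixed wooden cooling tray 115 x 340 (y) x 14 mm, rim 6 mm thick. Origin at table level under its centre; inner floor 6 mm above it, rim top at 14 mm
- lid_board: fixed flat plywood board 100 x 280 (y) x 12 mm on which lids are laid, between the flat plaster mould (89 mm high, on its left) and the big fixed mould that stands upright on its right (0.46 m high; keep the arm clear of it). Origin at table level under its centre; top at 12 mm
- lifter_rest: fixed steel rest: two upright cheeks along x (-27 to +43 mm), 12 mm thick, tops 56 mm above the origin, with a 24 mm gap between them open at both ends and above. Origin at table level under the gap. The lifter's shank and tongue hang in the gap, tongue to +x, the grip's underside on the cheeks; it goes straight up and down. Foot plate 85 x 62 mm
- lifter: lid lifter, 95 mm high, 0.12 kg. Origin: underside of the tongue, on the shank's axis, z up. Wooden grip 20 (x) x 38 (y) mm, z 50 to 95; shank 10 x 12 mm; flat tongue 14 mm wide, 6 mm thick, x -5 to +45 mm, with an upturned lip on its last 5 mm, lip top z = 11. Hangs in the rest with its origin 6 mm above the rest's and the same yaw
- pot_1: aluminium pot, 72 mm outer diameter, 70 mm high, inner radius 32 mm, about 0.3 kg. Origin under its centre. Dark wooden handle at -x: an upright block 22 (x) x 18 (y) mm, z 20 to 70 mm, axis at x = -62 mm, joined to the wall by two flat arms
- lid_1: steel lid loose on pot_1: 82 mm disc, z 6 to 11 mm, over a plug of radius 27 mm, z 0 to 6, that hangs loosely in the mouth (lid origin 64 mm above the pot's). Origin under the plug's centre. On top a flat loop: legs at y = +-21.5 mm, crossbar 10 (x) x 48 (y) x 6 mm; opening along the lid's x, 38 mm wide, z 11 to 37; bar top z = 43. 0.1 kg. None if that pot has no lid
- pot_2: aluminium pot, 72 mm outer diameter, 70 mm high, inner radius 32 mm, about 0.3 kg. Origin under its centre. Dark wooden handle at -x: an upright block 22 (x) x 18 (y) mm, z 20 to 70 mm, axis at x = -62 mm, joined to the wall by two flat arms
- lid_2: steel lid loose on pot_2: 82 mm disc, z 6 to 11 mm, over a plug of radius 27 mm, z 0 to 6, that hangs loosely in the mouth (lid origin 64 mm above the pot's). Origin under the plug's centre. On top a flat loop: legs at y = +-21.5 mm, crossbar 10 (x) x 48 (y) x 6 mm; opening along the lid's x, 38 mm wide, z 11 to 37; bar top z = 43. 0.1 kg. None if that pot has no lid
- pot_3: aluminium pot, 72 mm outer diameter, 70 mm high, inner radius 32 mm, about 0.3 kg. Origin under its centre. Dark wooden handle at -x: an upright block 22 (x) x 18 (y) mm, z 20 to 70 mm, axis at x = -62 mm, joined to the wall by two flat arms
- lid_3: steel lid loose on pot_3: 82 mm disc, z 6 to 11 mm, over a plug of radius 27 mm, z 0 to 6, that hangs loosely in the mouth (lid origin 64 mm above the pot's). Origin under the plug's centre. On top a flat loop: legs at y = +-21.5 mm, crossbar 10 (x) x 48 (y) x 6 mm; opening along the lid's x, 38 mm wide, z 11 to 37; bar top z = 43. 0.1 kg. None if that pot has no lid
- tape: bystander: roll of masking tape, 104 mm across, 25 mm high
- rubber_bowl: bystander: green rubber mixing bowl, 126 mm across, 71 mm high
- jar: bystander: screw-top jar, 69 mm across, 84 mm high

How it is judged:
By the outcome, as a careful person would: the job done as asked, in the order asked, and still so for the second after the job is handed in, with the robot touching nothing.
Of lid_1, lid_2, lid_3 only 2 to 3 are there at a start; the rules pass over those that are not, and their reading is None.
At some moment in a run one of pot_1, pot_2, pot_3 may be knocked a few centimetres aside while the robot is not near it.
It also fails if it takes over 210 s, if anything falls off the work surface, if the arm or the gripper's body presses on something with over 40 N, if the wrist force passes 120 N, or if a joint passes its speed limit or range.

## Working session

There is one attempt and no reset: what is moved stays moved. The work goes in short steps, each a Python script; the robot and the scene stay as the last script left them, time stands still between calls to the robot, and variables do not carry over. Pictures are saved under pics/ and viewed, at most 14 in all, crops included, and the job is handed in when it is done.

```bash
ls; mkdir -p pics; python3 - <<'E'
from workcell import env, eyes
import cv2
for n in("top","side"):
    f=eyes.grab_frame(n); cv2.imwrite(f"pics/{n}0.png",f["image"])
    print(n,{k:v for k,v in f.items() if k!="image"})
s=env.read_state();print(s)
E
```

```text
pics
workcell.py
top {'fx': 616.2112263877151, 'fy': 616.2112263877151, 'cx': 316.67659010291123, 'cy': 227.89067721639714, 'position': array([-0.27144508, -0.16772254,  1.74073117]), 'orientation': array([ 27.01936165,   0.49481589, -81.46779367])}
side {'fx': 489.32037196969685, 'fy': 489.32037196969685, 'cx': 319.53959091160567, 'cy': 242.7523859512599, 'position': array([-0.18684881,  1.27927499,  0.81107339]), 'orientation': array([  63.66481687,   -1.41719222, -150.26321963])}
{'clock': 0.1, 'joint_positions': array([ 7.81862650e+01,  2.20854643e+01,  3.88382481e-01, -2.50227949e-02,
       -6.84117648e+01, -1.48165456e+01]), 'qvel': array([ 0.01889446, -0.05446622,  0.23375472,  0.01603061,  0.02508432,
        0.06490311]), 'joint_torque': array([-4.37266863e-04, -3.91687059e+01,  1.87936682e+01,  4.23198625e+00,
        1.34745764e-02, -7.03986279e-05]), 'position': array([0.27990746, 0.55826551, 0.2435844 ]), 'tool_rot': array([ 1.79888825e+02, -5.35835884e-03, -2.66395042e+01]), 'force': array([-0.62352683, -0.1276212 ,  0.28612962]), 'wrist_torque': array([0.05431825, 0.02997603, 0.00874429]), 'finger_force': 0.0, 'opening': 0.9999430394853877}
```

View pics/top0.png

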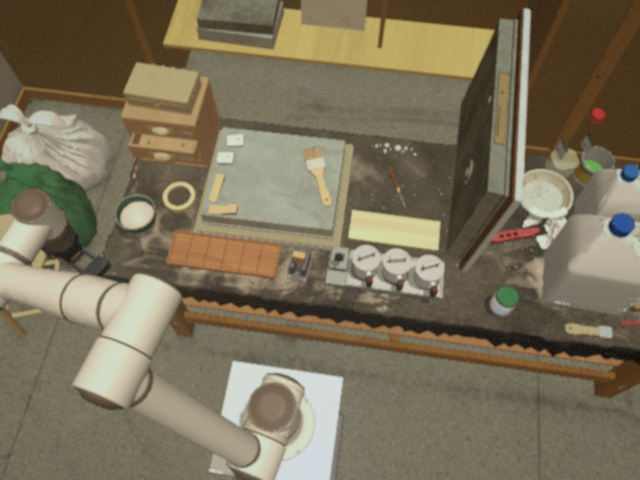

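View pics/side0.png

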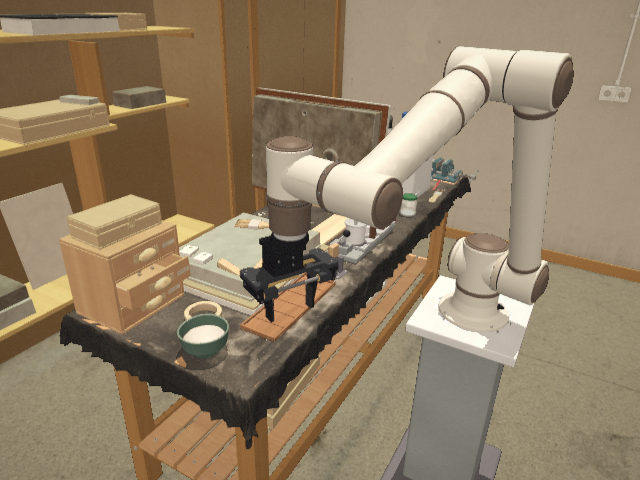

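The top view shows the warmer at right with the switch near (340,258) and three lidded pots at (366,258), (397,264), (430,270). The lifter in its rest is near (300,262), the tray is at (225,255) and the lid board at (394,230). The side view shows the arm hovering over the tray.

```bash
cat > h.py <<'E'
from workcell import env, eyes
import cv2, numpy as np
from scipy.spatial.transform import Rotation as R
def ray(f,u,v,z):
    d=np.array([(u-f["cx"])/f["fx"],-(v-f["cy"])/f["fy"],-1.])
    d=R.from_euler("xyz",f["orientation"],degrees=True).apply(d)
    return f["position"]+d*(z-f["position"][2])/d[2]
def proj(f,p):
    c=R.from_euler("xyz",f["orientation"],degrees=True).inv().apply(np.atleast_2d(p)-f["position"])
    return np.c_[f["cx"]-f["fx"]*c[:,0]/c[:,2], f["cy"]+f["fy"]*c[:,1]/c[:,2]]
def snap(cam,name):
    f=eyes.grab_frame(cam); cv2.imwrite(f"pics/{name}.png",f["image"]); np.save(f"pics/{name}.npy",{k:v for k,v in f.items()},allow_pickle=True); return f
def load(name): return np.load(f"pics/{name}.npy",allow_pickle=True).item()
E
python3 - <<'E'
from h import *
f=snap("top","top1")
for n,u,v,z in [("sw",340,258,.09),("l1",366,258,.14),("l2",397,264,.14),("l3",430,270,.14),("lift",300,258,.1),("tray",225,255,.01),("board",394,230,.012),("jar",504,297,.08)]: print(n,ray(f,u,v,z).round(3))
cv2.imwrite("pics/top1c.png",cv2.resize(f["image"][200:312,160:460],None,fx=2.66,fy=2.66,interpolation=cv2.INTER_CUBIC))
w=eyes.grab_frame("wrist"); print(w["position"],w["orientation"],w["fx"])
E
```

```text
sw [ 0.471 -0.111  0.09 ]
l1 [ 0.459 -0.186  0.14 ]
l2 [ 0.453 -0.275  0.14 ]
l3 [ 0.448 -0.368  0.14 ]
lift [0.449 0.004 0.1  ]
tray [0.465 0.244 0.01 ]
board [ 0.626 -0.264  0.012]
jar [ 0.422 -0.59   0.08 ]
[0.34412243 0.52528574 0.38297991] [-1.55365965e+01 -1.06619699e-01 -1.16642389e+02] 386.32581745636276
```

View pics/top1c.png

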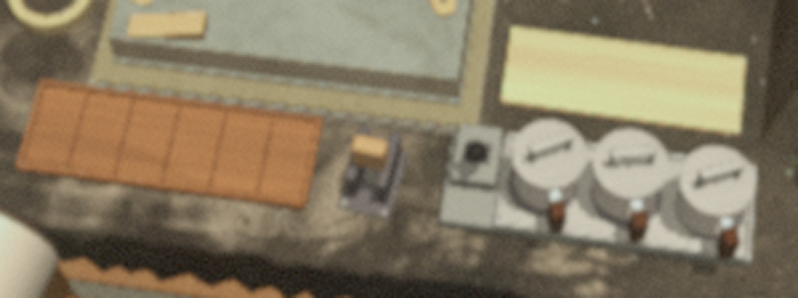

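The enlarged crop shows the lid loop bars at crop (551,153), (629,160) and (718,180). The switch ball is at (476,152), the lifter grip at (369,150) and the board at (503–747, 28–132). I'll take a closer wrist picture next.

```bash
python3 - <<'E'
from h import *
s=env.read_state()
env.move_straight([.30,.5,.42]); 
env.goto([.45,-.12,.42],[180,0,0])
f=snap("wrist","w1"); print(f["position"],f["orientation"], env.read_state()["joint_positions"].round(1),env.read_state()["clock"])
# rectified ortho not needed; enlarge
cv2.imwrite("pics/w1c.png",cv2.resize(f["image"],(800,600),interpolation=cv2.INTER_CUBIC))
E
```

```text
[ 0.52211964 -0.11997878  0.55914621] [-1.55507243e+01  1.02246016e-02 -8.99596169e+01] [  5.2   1.7  -1.2  -0.  -87.2  84.9] 3.9167
```

View pics/w1c.png

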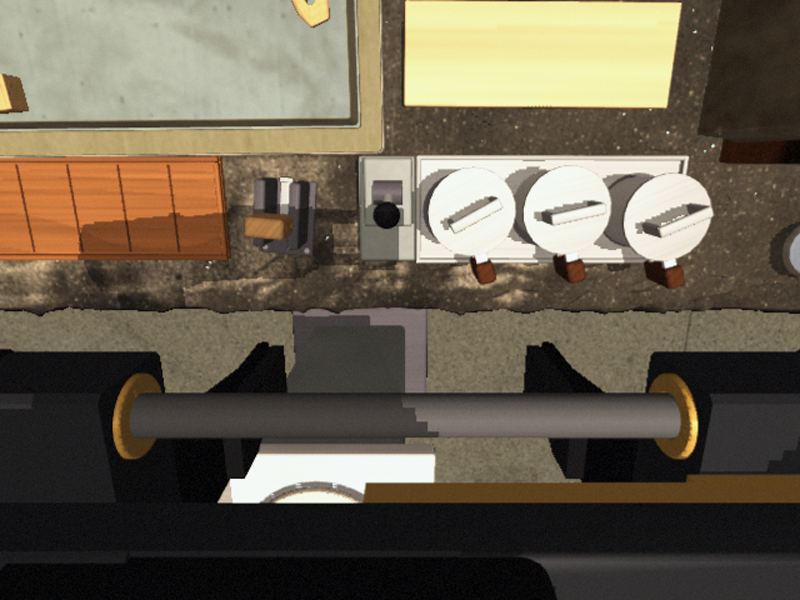

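The wrist picture shows the warmer level in view, with its deck corners at (417,156), (688,156) and (417,262). Ball at (386,215), grip at (268,228), board (404–682, 1–107). I'll enlarge both halves.

```bash
python3 - <<'E'
from h import *
im=load("w1")["image"]
cv2.imwrite("pics/w1a.png",cv2.resize(im[115:235,325:575],None,fx=3.2,fy=3.2,interpolation=cv2.INTER_CUBIC))
cv2.imwrite("pics/w1b.png",cv2.resize(im[115:235,170:345],None,fx=4,fy=4,interpolation=cv2.INTER_CUBIC))
E
```

```text
(no output)
```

View pics/w1a.png

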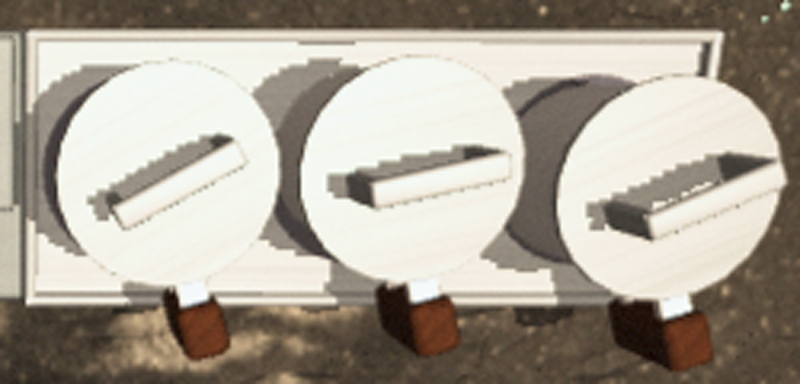

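View pics/w1b.png

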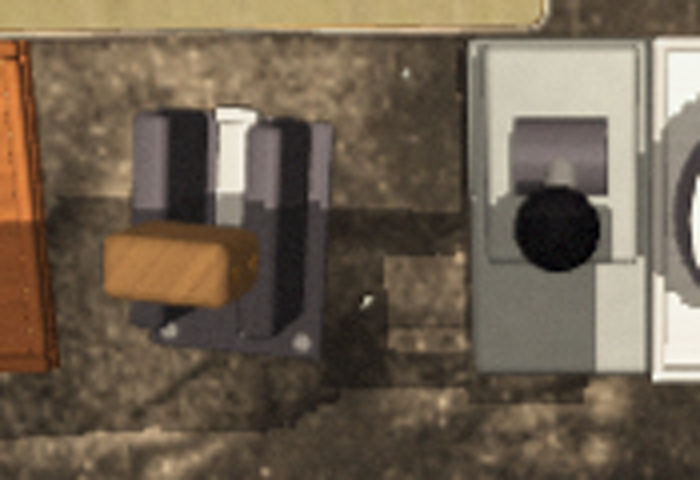

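```bash
python3 - <<'E'
from h import *
f=load("w1")
A=lambda u,v,z:ray(f,325+u/3.2,115+v/3.2,z)
B=lambda u,v,z:ray(f,170+u/4,115+v/4,z)
C=lambda u,v,z:ray(f,u/1.25,v/1.25,z)
P=lambda n,p:print(n,p.round(4))
for n,p in [("rimTL",A(27,31,.036)),("rimTR",A(722,31,.036)),("rimBL",A(27,304,.036))]:P(n,p)
P("caseTL30",B(470,40,.03));P("caseBL30",B(470,372,.03));P("ball",B(557,229,.09));P("pivot cyl",B(558,155,.055))
for n,c,a,b in [("l1",(168.5,172),(117,217),(241,148)),("l2",(411.5,169.5),(373,196),(511,163)),("l3",(669,189),(653,226),(785,172))]:
    P(n,A(*c,.105)); p,q=A(*a,.137),A(*b,.137); d=p-q
    print("  bar",((p+q)/2).round(4),"len",np.linalg.norm(d).round(4),"yaw",np.degrees(np.arctan2(-d[0],d[1])).round(1))
for n,t in [("h1",(207,332)),("h2",(437,329)),("h3",(690,341))]:P(n,A(*t,.1))
g=[B(*p,.101) for p in[(108,233),(228,237),(222,306),(103,297)]]
P("grip",np.mean(g,0)); print(np.array(g).round(4))
for n,q in[("chL fl",(134,112)),("chL fr",(168,112)),("chR fl",(248,125)),("chR fr",(280,125)),("chR br",(272,335)),("chR bl",(243,335))]:P(n,B(*q,.056))
P("foot",B(330,123,.004));P("foot2",B(320,357,.004))
for n,q,z in[("bdTL",(404,1),.012),("bdTR",(682,2),.012),("bdBR",(668,107),.012),("bdBL",(405,105),.012),("mould",(720,160),.0),("mould2",(700,135),.05),("trayTR",(220,157),.014),("trayBR",(230,260),.014),("trayBL",(0,261),.014)]:P(n,C(*q,z))
t=load("top1")
for n,q in [("tTL",(43,80)),("tTR",(322,116)),("tBR",(306,207)),("tBL",(17,166))]:P(n,ray(t,160+q[0]/2.66,200+q[1]/2.66,.014))
E
```

```text
rimTL [ 0.5278 -0.1325  0.036 ]
rimTR [ 0.528 -0.415  0.036]
rimBL [ 0.4148 -0.1334  0.036 ]
caseTL30 [ 0.5275 -0.0722  0.03  ]
caseBL30 [ 0.4164 -0.0695  0.03  ]
ball [ 0.4722 -0.1025  0.09  ]
pivot cyl [ 0.4919 -0.1018  0.055 ]
l1 [ 0.4779 -0.1827  0.105 ]
  bar [ 0.4774 -0.1818  0.137 ] len 0.0472 yaw 29.5
l2 [ 0.4788 -0.2709  0.105 ]
  bar [ 0.4785 -0.2708  0.137 ] len 0.047 yaw 13.7
l3 [ 0.4719 -0.3655  0.105 ]
  bar [ 0.472  -0.3656  0.137 ] len 0.0458 yaw 23.5
h1 [ 0.4172 -0.2003  0.1   ]
h2 [ 0.4184 -0.2877  0.1   ]
h3 [ 0.4138 -0.3847  0.1   ]
grip [0.4617 0.0132 0.101 ]
[[ 0.4721  0.0292  0.101 ]
 [ 0.471  -0.006   0.101 ]
 [ 0.4505 -0.0029  0.101 ]
 [ 0.4532  0.0324  0.101 ]]
chL fl [0.5052 0.0323 0.056 ]
chL fr [0.5052 0.0216 0.056 ]
chR fl [ 0.5012 -0.0035  0.056 ]
chR fr [ 0.5012 -0.0137  0.056 ]
chR br [ 0.4339 -0.0072  0.056 ]
chR bl [0.4339 0.0024 0.056 ]
foot [ 0.4998 -0.0202  0.004 ]
foot2 [ 0.4167 -0.0125  0.004 ]
bdTL [ 0.6776 -0.1191  0.012 ]
bdTR [ 0.6769 -0.3987  0.012 ]
bdBR [ 0.578  -0.3991  0.012 ]
bdBL [ 0.5798 -0.1202  0.012 ]
mould [ 0.524  -0.4713  0.    ]
mould2 [ 0.5479 -0.4157  0.05  ]
trayTR [0.5267 0.0804 0.014 ]
trayBR [0.4131 0.0805 0.014 ]
trayBL [0.4117 0.3449 0.014 ]
tTL [0.5259 0.4141 0.014 ]
tTR [0.527  0.0791 0.014 ]
tBR [0.4115 0.0771 0.014 ]
tBL [0.4134 0.4159 0.014 ]
```

The crops and the calibrated positions agree: the warmer is at (0.471,-0.274) with yaw ~0, and the lifter is at (0.461,0.013) with yaw about -5.5°. All three lids are on. Next: the switch, then the lifter.

```bash
cat >> h.py <<'E'
def T(yaw): return [180,0,yaw-90]      # tool y along lifter x
def Lp(p,up=.08): return [p[0],p[1],p[2]+up]
def Lgo(p,yaw): env.goto(Lp(p),T(yaw))
def Lmove(p,yaw=None,**k): return env.move_straight(Lp(p),None if yaw is None else T(yaw),**k)
def st(m=""):
    s=env.read_state(); print(m,s["clock"],s["position"].round(4),s["force"].round(1),round(s["opening"],3),round(s["finger_force"],1))
E
python3 - <<'E'
from h import *
env.goto([.415,-.1025,.25],[180,0,-90]); env.gripper_to(0)
env.move_straight([.415,-.1025,.104]); st("pre")
print(env.move_straight([.498,-.1025,.104],rate=.06,force_limit=12)); st("pushed")
env.move_straight([.47,-.1025,.104]); env.move_straight([.45,-.1025,.25])
env.gripper_to(.55)
Lgo([.4613,.0132,.13],-5.5); st("above")
f=snap("wrist","w2")
g=snap("top","t2")
cv2.imwrite("pics/w2c.png",np.hstack([cv2.resize(f["image"],(480,360)),cv2.resize(g["image"][200:312,230:330],(320,360))]))
E
```

```text
pre 8.0083 [ 0.4156 -0.1025  0.1046] [-0.   0.7  0.7] 0.004 0.0
False
pushed 9.5417 [ 0.4955 -0.1025  0.1033] [-5.1  0.9  0.9] 0.006 2.6
above 12.6 [0.4613 0.0137 0.2099] [ 0.9 -0.4  0.1] 0.552 0.0
```

View pics/w2c.png

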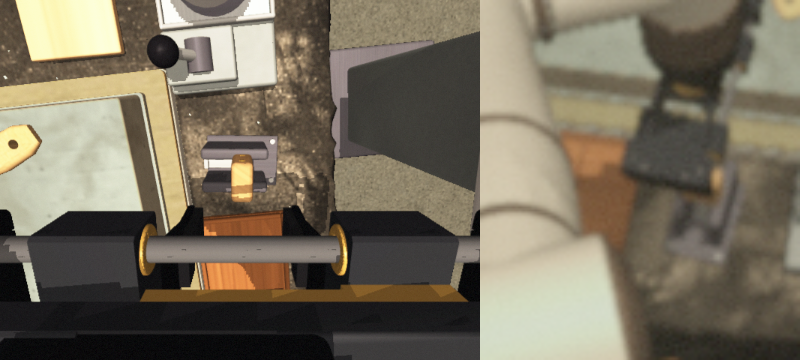

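The picture shows the ball leaning to +x at (163,52), so the switch is off. The grip at (243,170) is centred between the fingers.

```bash
python3 - <<'E'
from h import *
f=load("w2"); print(ray(f,243*4/3,164*4/3,.101))
print(Lmove([.4613,.0132,.006],rate=.08,force_limit=8)); st("down")
env.gripper_to(0,40); st("grip")
Lmove([.4613,.0132,.12],rate=.1); st("up")
Lgo([.40,-.12,.28],-5.5)
f=snap("wrist","w3"); g=snap("top","t3"); st()
cv2.imwrite("pics/w3c.png",f["image"])
E
```

```text
[ 0.45812374 -0.00330953  0.101     ]
False
down 14.4 [0.4616 0.0133 0.0864] [-0.2  0.9  0.8] 0.547 0.0
grip 15.0 [0.4615 0.0133 0.0861] [ 0.6 -0.1  0.1] 0.227 40.0
up 16.2917 [0.4608 0.0131 0.1993] [ 0.2 -0.3 -1. ] 0.226 40.0
 17.2667 [ 0.3999 -0.1193  0.3581] [ 0.6  0.8 -1.9] 0.229 40.0
```

View pics/w3c.png

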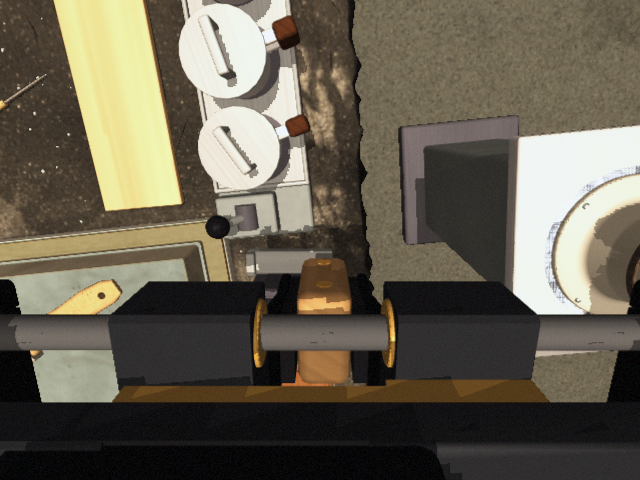

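The lifter is held, and the picture shows lid 1 centred at (241,147) and lid 2 at (224,50). I'll verify lid 1 and lift it.

```bash
cat >> h.py <<'E'
def lift(c,yaw,bz=0.0):
    """hook lid whose bar centre is c (xy); lifter in hand"""
    c=np.array(c); d=np.array([np.cos(np.radians(yaw)),np.sin(np.radians(yaw))])
    a=c-.073*d; b=c-.023*d
    Lgo([*a,.22],yaw)
    Lmove([*a,.112],rate=.12); st("low")
    print("hit",Lmove([*b,.112],rate=.06,force_limit=5)); st("in")
    Lmove([*b,.145],rate=.04); Lmove([*b,.24],rate=.12); st("lifted")
def lay(y,x=.629):
    Lmove([x-.023,y,.24],0,rate=.15)
    Lmove([x-.023,y,.06],rate=.12)
    print("hit",Lmove([x-.023,y,.030],rate=.03,force_limit=5)); st("laid")
    s=env.read_state()["position"][2]-.08
    if s>.036: print("HIGH",s); return
    Lmove([x-.078,y,.030],rate=.06); st("out")
    Lmove([x-.078,y,.24],rate=.15)
E
python3 - <<'E'
from h import *
f=load("w3"); print(ray(f,241,147,.105),ray(f,224,50,.105))
p,q=ray(f,219,131,.137),ray(f,251,170,.137);print(p,q,(p+q)/2)
lift([.4776,-.1822],29.5)
g=snap("wrist","w4"); cv2.imwrite("pics/w4c.png",g["image"])
E
```

```text
[ 0.47367706 -0.18383997  0.105     ] [ 0.47593664 -0.27235427  0.105     ]
[ 0.4845441  -0.20037513  0.137     ] [ 0.46098337 -0.16317895  0.137     ] [ 0.47276374 -0.18177704  0.137     ]
low 19.1417 [ 0.4147 -0.2182  0.1928] [ 0.4  0.1 -1.6] 0.227 40.0
hit False
in 20.125 [ 0.4573 -0.1935  0.1919] [-0.1 -0.  -1.7] 0.229 40.0
lifted 22.0417 [ 0.4571 -0.1933  0.319 ] [-0.7  0.1 -1.9] 0.226 40.0
```

View pics/w4c.png

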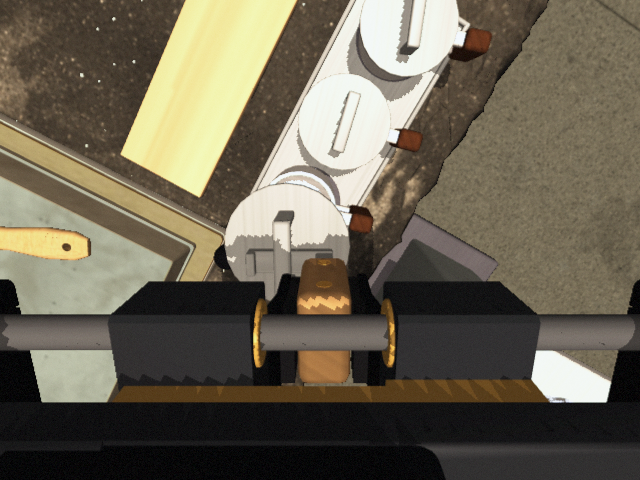

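Lid 1 hangs level on the tongue, bar at (283,245). Laying it on the board.

```bash
python3 - <<'E'
from h import *
lay(-.168)
Lgo([.40,-.18,.28],-5.5)
g=snap("wrist","w5"); snap("top","t5"); cv2.imwrite("pics/w5c.png",g["image"])
E
```

```text
hit False
laid 26.0417 [ 0.6062 -0.168   0.1103] [ 0.6 -0.7 -1.2] 0.226 40.0
out 27.1083 [ 0.5514 -0.168   0.1101] [-1.1  0.5 -1.1] 0.226 40.0
```

View pics/w5c.png

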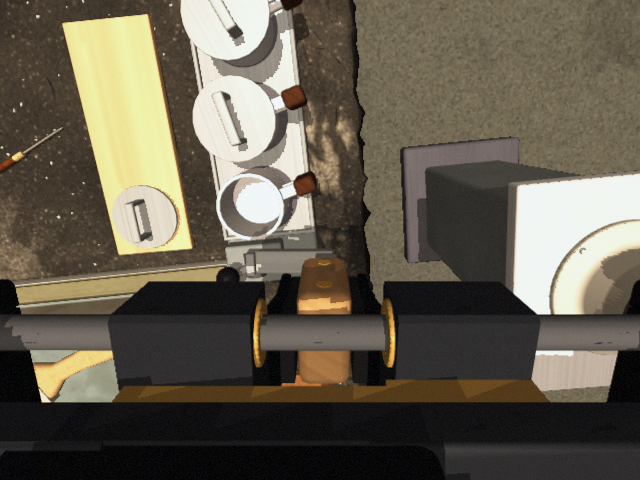

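Lid 1 lies flat on the board at (145,217), with pot 1 open at (252,203). Lid 2 is at (237,119) and lid 3 at (228,22). I'll take a template for tracking, then do lid 2.

```bash
cat >> h.py <<'E'
def shift(a,b,p,r=28):
    """pixel shift of patch around world point p from frame a to b (same cam pose) and score"""
    u,v=proj(a,p)[0].round().astype(int); print("px",u,v)
    t=a["image"][max(v-r,0):v+r,max(u-r,0):u+r]
    R_=cv2.matchTemplate(b["image"],t,cv2.TM_CCOEFF_NORMED); _,s,_,l=cv2.minMaxLoc(R_)
    q=ray(b,l[0]+u-max(u-r,0),l[1]+v-max(v-r,0),p[2]); return (q-ray(a,u,v,p[2])).round(4)[:2],round(s,3)
E
python3 - <<'E'
from h import *
f=load("w5"); print(ray(f,237,119,.105)); p,q=ray(f,221,95,.137),ray(f,236,143,.137);print((p+q)/2)
Lgo([.40,-.25,.28],-5.5); a=snap("wrist","w6")
lift([.4783,-.2709],13.7)
lay(-.260)
Lgo([.40,-.25,.28],-5.5); b=snap("wrist","w7"); st()
for n,p in[("lid3",[.472,-.3656,.12])]: print(n,shift(a,b,p))
cv2.imwrite("pics/w7c.png",b["image"])
E
```

```text
[ 0.47467169 -0.27126537  0.105     ]
[ 0.47543891 -0.27020655  0.137     ]
low 31.3917 [ 0.408  -0.2884  0.193 ] [ 0.   0.2 -1.4] 0.22 40.0
hit False
in 32.375 [ 0.4556 -0.2763  0.1919] [ 0.2  0.7 -1.6] 0.23 40.0
lifted 34.2917 [ 0.4555 -0.2761  0.319 ] [ 0.2 -0.3 -3. ] 0.224 40.0
hit False
laid 38.25 [ 0.6062 -0.2601  0.1103] [-0.5  0.3 -2.1] 0.229 40.0
out 39.3167 [ 0.5514 -0.2601  0.1101] [-0.4  0.3 -1.7] 0.23 40.0
 41.5917 [ 0.4001 -0.25    0.3598] [-0.   0.1 -2.3] 0.228 40.0
px 232 92
lid3 (array([ 0.0004, -0.0003]), 0.963)
```

View pics/w7c.png

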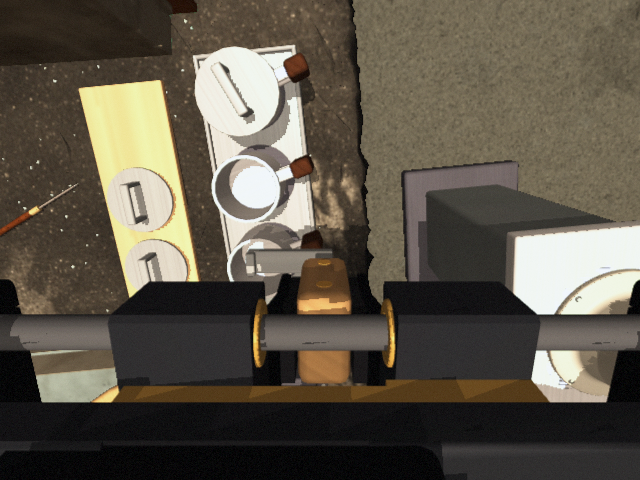

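Lid 2 is flat on the board at (140,198) and lid 3 hasn't moved, at (238,91). On to lid 3, then returning the lifter to its rest.

```bash
python3 - <<'E'
from h import *
f=load("w7"); print("mould",ray(f,170,52,0),ray(f,20,65,0)); print(ray(f,238,91,.105))
lift([.472,-.3656],23.5)
if ray(f,100,60,0)[1]<-.415:
    lay(-.350)
    Lgo([.40,-.22,.28],-5.5); b=snap("wrist","w8")
    st()
E
```

```text
mould [ 0.56406932 -0.42884707  0.        ] [ 7.45359440e-01 -4.32072177e-01 -5.55111512e-17]
[ 0.46969634 -0.3665917   0.105     ]
low 43.4083 [ 0.4057 -0.395   0.193 ] [ 0.4  0.6 -1.2] 0.224 40.0
hit False
in 44.3917 [ 0.4507 -0.3748  0.1919] [ 0.9 -0.1 -2.1] 0.225 40.0
lifted 46.3083 [ 0.4505 -0.3744  0.3189] [-1.1  0.1 -3. ] 0.229 40.0
hit False
laid 50.3083 [ 0.6062 -0.3501  0.1104] [-0.4 -0.5 -1.2] 0.228 40.0
out 51.375 [ 0.5514 -0.35    0.1101] [-0.  -0.7 -0.5] 0.224 40.0
 53.8 [ 0.4009 -0.2204  0.3596] [-0.  -0.1 -1.8] 0.224 40.0
```

```bash
python3 - <<'E'
from h import *
Lgo([.4615,.0133,.16],-5.5); Lmove([.4615,.0133,.07],rate=.1)
print(Lmove([.4615,.0133,.007],rate=.04,force_limit=8)); st("hung")
if env.read_state()["position"][2]<.091:
    env.gripper_to(.55); st(); Lmove([.4615,.0133,.2],rate=.12)
    env.goto([.45,-.14,.42],[180,0,0]); f=snap("wrist","w9"); st()
    cv2.imwrite("pics/w9c.png",cv2.resize(f["image"][:260,150:620],None,fx=1.7,fy=1.7,interpolation=cv2.INTER_CUBIC))
E
```

```text
False
hung 57.625 [0.4617 0.0134 0.0872] [-0.5 -0.5 -1.2] 0.226 40.0
 58.4083 [0.4615 0.0133 0.087 ] [-0.6 -0.   0.6] 0.547 0.0
 61.9583 [ 0.45   -0.1398  0.4196] [ 0.5  0.7 -1.2] 0.548 0.0
```

View pics/w9c.png

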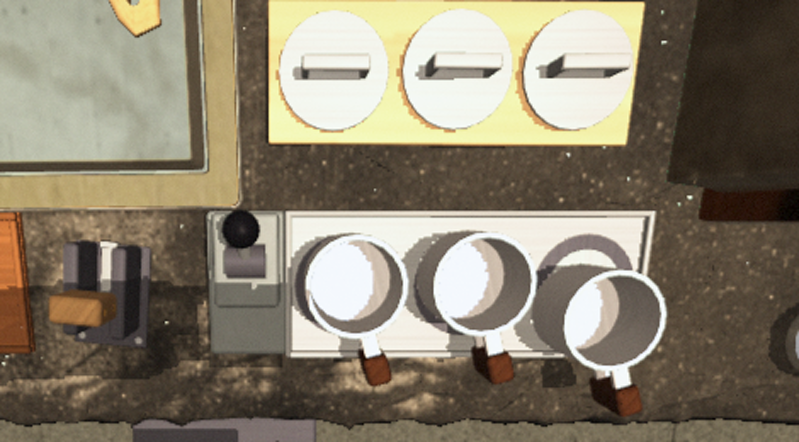

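All three lids are flat on the board and the lifter hangs in its rest. Pot 3 has been knocked and is now centred at (615,321), with its handle at (626,399). Pots 1 and 2 are at (357,287) and (484,283).

```bash
python3 - <<'E'
from h import *
f=load("w9"); Q=lambda u,v:ray(f,150+u/1.7,v/1.7,.1)[:2]
for n,c,h in[("p1",(357,287),(378,371)),("p2",(484,283),(498,367)),("p3",(615,321),(626,399))]:
    c,h=Q(*c),Q(*h); d=c-h; print(n,c.round(4),h.round(4),np.linalg.norm(d).round(4),np.degrees(np.arctan2(d[1],d[0])).round(1))
for n,l in[("l1",(333,70)),("l2",(457,68)),("l3",(579,69))]: print(n,ray(f,150+l[0]/1.7,l[1]/1.7,.023).round(4))
print("p3 wall bottom-right",proj(f,[[.4,-.36,.03]]))
E
```

```text
p1 [ 0.4768 -0.1829] [ 0.4173 -0.1994] 0.0617 15.5
p2 [ 0.4795 -0.2705] [ 0.4202 -0.285 ] 0.0611 13.8
p3 [ 0.4532 -0.3643] [ 0.3965 -0.3797] 0.0587 15.2
l1 [ 0.6286 -0.1682  0.023 ]
l2 [ 0.6299 -0.2602  0.023 ]
l3 [ 0.6292 -0.3507  0.023 ]
p3 wall bottom-right [[480.35958343 219.13167708]]
```

```bash
cat >> h.py <<'E'
def pot(h,yaw,y,x=.469,lift_only=False):
    """carry pot by its handle (h xy, pot yaw) to tray slot y"""
    env.gripper_to(.5)
    env.goto([*h,.20],[180,0,yaw]); env.move_straight([*h,.083],rate=.1,force_limit=8); st("at")
    env.gripper_to(0,60); st("grip")
    env.move_straight([*h,.26],rate=.1); st("up")
    env.goto([x-.062,y,.26],[180,0,0]); env.move_straight([x-.062,y,.085],rate=.12)
    print("hit",env.move_straight([x-.062,y,.0595],rate=.03,force_limit=6)); st("down")
    if env.read_state()["position"][2]>.066: print("HIGH"); return
    env.gripper_to(.5); env.move_straight([x-.062,y,.2],rate=.12)
E
python3 - <<'E'
from h import *
pot([.4173,-.1994],15.5,.3475)
env.goto([.45,-.14,.42],[180,0,0]); f=snap("wrist","w10"); st()
for n,p in [("p2",[.46,-.276,.1]),("p3",[.435,-.37,.1])]: print(n,shift(load("w9"),f,p,r=35))
E
```

```text
at 64.5917 [ 0.4178 -0.1995  0.0836] [-0.2  0.3  0. ] 0.494 0.0
grip 65.1667 [ 0.4173 -0.1993  0.0831] [0.5 1.5 2.2] 0.201 60.0
up 67.0833 [ 0.417  -0.1993  0.2594] [-0.2  0.3 -1.9] 0.2 60.0
hit False
down 71.6667 [0.4072 0.3477 0.0596] [ 0.3  0.3 -3. ] 0.2 60.0
 75.7417 [ 0.4502 -0.1393  0.4193] [-0.   0.9 -0.8] 0.497 0.0
px 438 183
p2 (array([0.0003, 0.0006]), 0.98)
px 515 204
p3 (array([0.0004, 0.0006]), 0.979)
```

```bash
python3 - <<'E'
from h import *
pot([.4200,-.2850],14,.2475)
env.goto([.45,-.14,.42],[180,0,0]); f=snap("wrist","w11")
r=shift(load("w9"),f,[.435,-.37,.1],r=35); print(r)
if r[1]>.9 and abs(r[0]).max()<.004:
    pot([.3955,-.3798],15.2,.1475)
env.goto([.40,.12,.42],[180,0,0]); f=snap("wrist","w12"); st()
cv2.imwrite("pics/w12c.png",cv2.resize(f["image"][:260],None,fx=1.25,fy=1.25,interpolation=cv2.INTER_CUBIC))
E
```

```text
at 78.3083 [ 0.4205 -0.2852  0.0836] [ 1.  -0.8 -0.4] 0.503 0.0
grip 78.8833 [ 0.4201 -0.2852  0.0832] [-0.7 -0.3  1.7] 0.203 60.0
up 80.8 [ 0.4197 -0.2849  0.2594] [ 0.   0.2 -2. ] 0.2 60.0
hit True
down 85.1917 [0.4067 0.2472 0.0591] [-1.  -0.7  5.1] 0.201 60.0
px 515 204
(array([ 0.0002, -0.0004]), 0.989)
at 91.7583 [ 0.396  -0.3801  0.0837] [-0.5  0.   0.4] 0.499 0.0
grip 92.3333 [ 0.3956 -0.38    0.0832] [0.1 0.2 1.2] 0.2 60.0
up 94.25 [ 0.3952 -0.3796  0.2593] [ 0.   0.3 -3.1] 0.197 60.0
hit True
down 98.6167 [0.4066 0.1472 0.0592] [-1.5  0.1  5.7] 0.205 60.0
 101.65 [0.3995 0.12   0.4176] [-0.1 -1.  -1.4] 0.499 0.0
```

View pics/w12c.png

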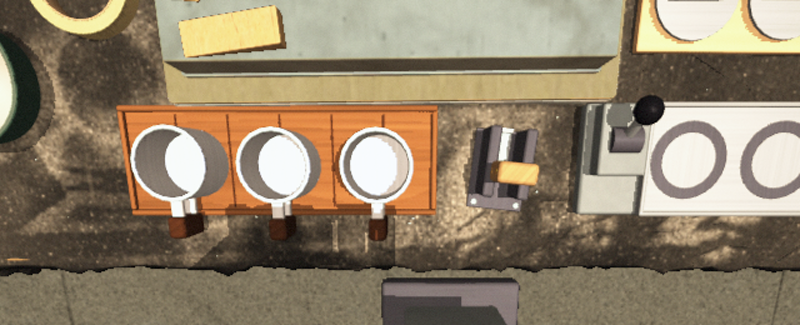

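All three pots stand upright on the tray, at (168,160), (278,163) and (376,165). The lifter is in its rest and the switch is off, so I'm handing in.

```bash
python3 -c "
from h import *
print(env.close_job())"
```

```text
the job is handed in; nothing more can be done
None
```

The job is done and handed in: the switch is off, all three lids lie flat on the board, the lifter is back in its rest, and all three pots stand upright on the cooling tray, at about 102 s of the 210 s limit; no verdict came back.

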